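Pack the jeweller's tool case and shut it

TASK

Pack the tool case: lay the loose grooved wooden block lengthwise and flat in the empty middle bay, and push home the wooden ring clamp that is hung up on the front rim so that it drops and lies flat in its own bay. With the lid still open and nothing standing above the rim, then close the lid fully. The sharpening stone stays in its bay, and everything else on the bench stays where it is.

Things in the scene. Friction and masses are not known exactly. Their poses are not given: they have to be found in the camera images.
- case: Open sheet-steel tool case, fixed to the bench, outside 230 (its x) x 160 (its y) x 45 mm high; walls and floor 5 mm thick, so inside 220 x 150 x 40 mm deep. Origin: centre of its underside, on the bench. The lid is hinged on its -y side; its +y side is the front.
- bay (a point): Centre of the floor of the empty middle bay, 5 mm above the bench; axes as the case. Two low ribs (4 mm wide, 12 mm high) along y at x = -62 and +62 mm part it (120 mm wide) from two side bays (46 mm wide, their middles 87 mm off at -x and +x). The stone lies in one side bay, the clamp in the other; which is which varies.
- rim (a point): Middle of the inner edge of the front rim, 45 mm above the bench, 75 mm from the case's centre towards its +y; axes as the case.
- lid (a joint): Hinge angle of the lid, rad: 0 shut, 1.57 upright, up to 1.95 leaning back, away from the case. Stiff: it stays where it is left (3 to 5 N at the free edge moves it). Steel plate 230 x 160 x 5 mm, 0.35 kg, with a 40 mm wide tab 9 mm out of the middle of its free edge. Shut, its top is 50 mm above the bench. Shut fingers can push it over from behind, then press it down near the front.
- lid_hinge (a point): Middle of the lid's hinge axis, at the -y edge of the case, 45 mm above the bench. Its frame turns with the lid: y runs from the hinge to the free edge, x along the hinge.
- lid_edge (a point): Middle of the lid's free edge, on its outer face, 160 mm from the hinge.
- clamp_c (a point): Centre of the loose wooden ring clamp: a bar 136 (its y) x 28 (x) x 24 mm (z), 70 g, with a brass band at its middle, along the case's y in a side bay. At the start its -y end stands on the floor and its +y end lies over the front rim, 18 degrees up; that end overhangs the rim's inner edge by 5 mm, its end face 47 to 70 mm above the bench. Flat, its centre is 17 mm up.
- clamp: The same ring clamp; origin at the centre of its underside. Pushing its raised end 15 to 20 mm towards the hinge side lets it drop flat into the bay, which is 14 mm longer than the clamp. At the start its low end is 26 mm short of the hinge-side wall.
- stone_c (a point): Centre of the sharpening stone in a metal holder, 110 (y) x 34 (x) x 22 mm, 150 g, lying flat in the other side bay, parallel to the case's y; it is already in place.
- block_c (a point): Centre (14 mm above its underside) of the loose dark hardwood forming block: a bar 130 (its y) x 34 (its x) x 28 mm high, 130 g, with three grooves 10 to 18 mm wide and 12 mm deep across its top; solid at the middle. It lies on the bench left of the case. Flat in the case its centre is 19 mm above the bench.
- block: The same forming block; origin at the centre of its underside.
- dish: Bystander: white bowl 80 mm wide and 28 mm high, on the bench left of the case near the block. Origin at its underside.
- jar: Bystander: amber jar with a black cap, 56 mm wide, 75 mm high. Origin at its underside.
- brush: Bystander: brush lying on the bench, 170 mm long.
- driver: Bystander: screwdriver with a black handle lying on the bench, 180 mm long.
- tin: Bystander: flat metal tin 100 x 70 x 26 mm. Origin at its underside.
Things that resemble listed ones, but are neither listed nor needed, are in the scene too. What is shaped like the block but pink is not meant. Leave any blue or purple look-alike of the part that bears stone_c alone.

How it is judged:
By the outcome, as a careful person would: the job done as asked, in the order asked, and still so for the second after the job is handed in, with the robot touching nothing.
It also fails if it takes over 51 s, if anything falls off the work surface, if the arm or the gripper's body presses on something with over 40 N, if the wrist force passes 120 N, or if a joint passes its speed limit or range.

ROBOT

A 6-joint arm with a two-finger parallel gripper is mounted at the origin on the work surface. World frame = base frame: x ahead of the robot, y to its left, z up, the work surface at z = 0. Lengths are in mm, angles in rad, forces in N, time in s.
With the tool pointing down it reaches from about 275 to 750 mm from the base axis. Payload 10.2 kg.
Tool frame: the origin (TCP) lies at the very end of the fingers, on their centre line; the grasp point (between the pads) lies 19 mm behind it; z points along the fingers, x is the direction in which the jaws open and shut, and the axes are right-handed (so a half turn about z gives the same grasp; the last joint's range is limited). The gripper opens to 85 mm and grips with 20 to 120 N. Pads are 22 mm wide; open, the fingers measure 114 mm over their backs; the gripper's body (76 mm by 85 mm) begins 54 mm behind the grasp point. The pads swing forward as they close: fully open they stand 13 mm farther back than shut.
Start: joints at [1.104, 0.313, 1.498, -0, 1.331, -0.223], TCP at [126.743, 509.477, 231.294] pointing down, gripper open.
Joint ranges: [-2.94, 2.94], [-0.97, 2.17], [0.19, 2.56], [-1.23, 4.37], [0.02, 3.11], [-2.88, 2.88]. Speed limits (rad/s): [2.39, 2.39, 3.01, 3.14, 3.14, 3.14].

INTERFACE

Orientations are given as a unit quaternion [w, x, y, z].
In Python, from rig import ctrl, cams gives the robot as it stands.
- The arm moves only by the tool play_rows, never from a script. Its argument "steps" is a list of rows, each a list of 2 entries, a list of its own where there are three numbers: the shift along the tool's x, y, z normalised to -1 to 1, where 1 is 0.75 m, then the turn, a rotation vector about the tool's x, y, z normalised to -1 to 1, where 1 is 45 degrees. A call has 1 to 20 rows; each row shifts and turns the commanded pose from where the row before left it, along the tool's axes as they then stand; what a row does not reach is not made up. A row lasts 1/10 s, in which the tool goes at most 50 mm and 8.59 degrees, less where a joint would pass 70% of its speed; a pose out of reach is approached as far as the arm can. A call with a number of a shift or a turn outside -1 to 1 is refused whole. A call with a gripper value outside its range is refused whole. "grip" is the closure, from 0 (fully open) to 1 (shut), set as the call begins (left out, the last holds). The fingers move at their own pace and stop on an object; "squeeze" is the grip in N (left out, the last holds). Time passes only in rows, so rows that do not move let the fingers close. It gives the time, the measured TCP pose, the force and the opening at its end, in the units of the state.
- ctrl.sense(): the state, without advancing time (a new reading comes with each control period).
- cams.capture(name): name is "scene" or "top" or "wrist"; returns the picture (384x512x3 uint8, red, green, blue); there is no depth.
- cams.camera_info(name): a dict with "fx", "fy", "cx", "cy" (pixels), "xyz" and "attitude" of the camera in the world. Camera axes: x right, y up, looking along -z (the intrinsics and any distortion apply to the point x, -y, -z); pixel columns grow to the right and rows downward; lengths in mm; the calibration is good to about 2 mm. The wrist camera is an equidistant fisheye: a pixel r from the principal point sees the ray r / f radians off the axis. A picture is of the moment at which its call begins: read the wrist's pose just before it. camera_info takes no time and is no camera call; for the wrist camera it gives the pose at the moment of the call.
- ctrl.finish_job(): hands the job in, once; it reports no verdict.
Trained networks look in the newest picture that a camera, given by its name, has taken for a name from the list of things; names that differ only in an ending like _2 or _b are one class to them, and where a whole thing is asked for, a point or a joint stands for the part that bears it (a point fixed in the world has none). Each returns a list of dicts, best first, with "p" (0 to 1); they miss things now and then, are a little off and sometimes report something else, mostly with a low value. They report only what shows in the picture. A call takes as long as a camera call. They do not tell look-alikes from the thing itself.
- cams.search_frame(camera, thing): "rect" ([centre column, centre row, width, height] in pixels, round what is visible of it).
- cams.tip_of(camera, thing): "pixel" ([column, row] in pixels: a listed point, or the origin of a listed thing).
The state is a dict: "time_s": time; "joints": joint angles; "dq": joint speeds; "tau": joint torques, N m; "eef_pos": TCP position; "ee_rot": TCP orientation; "force": force on the tool from outside, world axes, zero at the start; "wrist_torque": the same for the moment, N m; "grip_width": opening from 0.0 (shut) to 1.0 (fully open).
Only numpy, scipy, OpenCV 4.12 (cv2) and the standard library are available. Lean on these libraries where they do the work, as an engineer would, in place of code of your own. Each camera call takes 0.05 s, during which the arm holds its last target.

## Working session

There is one attempt and no reset: what is moved stays moved. The work goes in short steps, Python scripts to look and compute and a tool call to move; the robot and the scene stay as the last step left them, time stands still between calls to the robot, and variables do not carry over. Pictures are saved under pics/ and viewed, and the job is handed in when it is done.

Besides the shell and the picture viewer there is one more tool, called after ">>>" as name(argument=value, ...), one argument or row to a line, values as JSON. play_rows: Moves the arm, as the interface text tells. Its arguments: {"type":"object","properties":{"steps":{"type":"array"},"grip":{"type":"number"},"squeeze":{"type":"number"}},"required":["steps"]}

```bash
mkdir -p pics; ls
cat > h.py <<'E'
import numpy as np, cv2
from rig import ctrl, cams
from scipy.spatial.transform import Rotation as R
def save(n,fn):
    im=cams.capture(n); cv2.imwrite('pics/'+fn,im[:,:,::-1]); return im
def rot(q): return R.from_quat([q[1],q[2],q[3],q[0]]).as_matrix()
E
python3 - <<'E'
from h import *
print(ctrl.sense())
for n in ['scene','top','wrist']:
    save(n,n+'0.png'); print(n,cams.camera_info(n))
E
```

```text
pics
{'time_s': 0.0, 'joints': array([ 1.10361573e+00,  3.13466014e-01,  1.49844983e+00, -1.18450127e-05,
        1.33099865e+00, -2.23391316e-01]), 'dq': array([-0.00208352, -0.00070803, -0.00016243, -0.00160737,  0.00023955,
       -0.00012546]), 'tau': array([-1.16574470e-04, -4.12274122e+01, -2.59734803e+01, -2.06426766e-04,
        4.22125391e-03,  3.04745720e-05]), 'eef_pos': array([126.61479445, 509.23376543, 230.72208513]), 'ee_rot': array([ 2.86782936e-04,  7.87838279e-01,  6.15881814e-01, -5.95486194e-04]), 'force': array([0.34176601, 0.44029404, 1.29839219]), 'wrist_torque': array([-0.00236961, -0.0310209 , -0.05614996]), 'grip_width': 1.0042767093417648}
scene {'fx': 356.3945582342359, 'fy': 356.3945582342359, 'cx': 255.6109371792631, 'cy': 195.18248269874337, 'xyz': array([ 947.05690459, -451.06955977,  900.09855435]), 'attitude': array([0.8943783 , 0.30454271, 0.11482115, 0.30685063])}
top {'fx': 433.32188079798453, 'fy': 433.32188079798453, 'cx': 259.6991894061658, 'cy': 189.06196548777396, 'xyz': array([ 399.67862664,   40.44513152, 1189.8266595 ]), 'attitude': array([-0.70220735, -0.05794594,  0.03840017,  0.70857077])}
wrist {'fx': 297.3186396354542, 'fy': 297.3186396354542, 'cx': 258.7333256087591, 'cy': 191.7901758284015, 'xyz': array([ 50.97370248, 527.39783443, 372.3382947 ]), 'attitude': array([ 0.77831809, -0.12229962, -0.09524624,  0.60843398])}
```

View pics/top0.png

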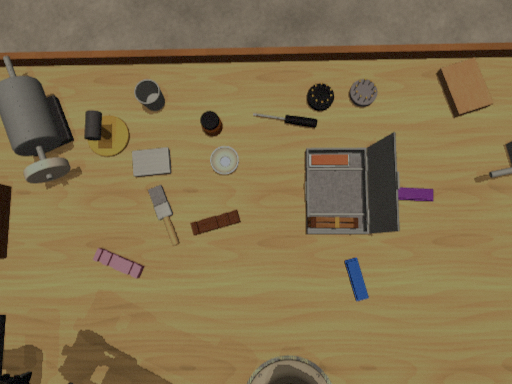

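View pics/scene0.png

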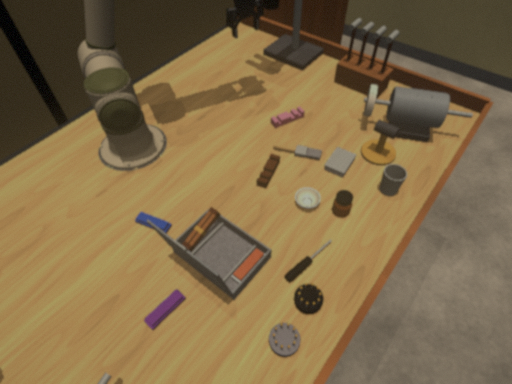

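View pics/wrist0.png

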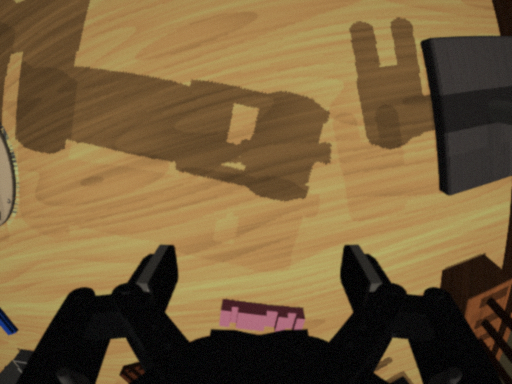

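The top view has the robot base at the bottom (290,375), with the image's up direction as +x and left as +y. The case is at (337,192), with its lid leaning back to the right. The clamp is at (333,222), the stone at (329,159), the brown block at (216,222) and the pink decoy at (119,262).

```bash
cat >> h.py <<'E'
def ray(n,px,info=None):
    c=info or cams.camera_info(n); M=rot(c['attitude'])
    u=(px[0]-c['cx'])/c['fx'];v=(px[1]-c['cy'])/c['fy']
    if n=='wrist':
        r=np.hypot(u,v); k=np.sin(r)/r if r>1e-9 else 1
        d=np.array([u*k,-v*k,-np.cos(r)])
    else: d=np.array([u,-v,-1.])
    return np.array(c['xyz']),M@d
def atz(n,px,z,info=None):
    o,d=ray(n,px,info); return o+d*(z-o[2])/d[2]
def proj(n,P,info=None):
    c=info or cams.camera_info(n); p=rot(c['attitude']).T@(np.array(P)-c['xyz'])
    x,y,z=p[0],-p[1],-p[2]
    if n=='wrist':
        r=np.hypot(x,y); t=np.arctan2(r,z); return np.array([c['cx']+c['fx']*t*x/r,c['cy']+c['fy']*t*y/r])
    return np.array([c['cx']+c['fx']*x/z,c['cy']+c['fy']*y/z])
E
python3 - <<'E'
from h import *
H=dict(case=0,bay=5,rim=45,lid_hinge=45,clamp_c=35,stone_c=16,block_c=14,block=0,dish=0,jar=0)
for n in ['top','scene']:
    for t in H:
        for d in cams.tip_of(n,t)[:3]:
            print(n,t,np.round(d['pixel'],1),round(d['p'],2),np.round(atz(n,d['pixel'],H[t]),1))
print(ctrl.sense()['time_s'])
im=cv2.imread('pics/top0.png')
cv2.imwrite('pics/topz.png',cv2.resize(im[120:250,180:420],None,fx=3.3,fy=3.3,interpolation=cv2.INTER_CUBIC))
E
```

```text
top case [338.5 191.5] 0.69 [ 554.  -144.4    0. ]
top bay [332.8 221.6] 0.65 [ 470.9 -125.6    5. ]
top bay [334.8 194.6] 0.64 [ 544.9 -133.2    5. ]
top rim [215.3 220.6] 0.61 [473.9 189.9  45. ]
top rim [311.4 194.7] 0.59 [540.3 -65.5  45. ]
top lid_hinge [367.6 187.8] 0.63 [ 557.2 -214.5   45. ]
top clamp_c [330.5 219.7] 0.94 [ 474.2 -115.4   35. ]
top clamp_c [332.8 218.2] 0.74 [ 478.1 -121.6   35. ]
top stone_c [329.6 162.3] 0.75 [ 633.  -120.1   16. ]
top stone_c [354.8 282.5] 0.58 [ 309.1 -177.1   16. ]
top stone_c [409.4 192.6] 0.55 [ 546.8 -332.7   16. ]
top block_c [116.1 262.9] 0.94 [364.1 462.1  14. ]
top block_c [120.3 260.8] 0.68 [369.6 450.8  14. ]
top block_c [214.1 222.6] 0.66 [470.5 197.1  14. ]
top block [116.1 262.9] 0.94 [363.6 467.1   0. ]
top block [120.3 260.8] 0.68 [369.2 455.7   0. ]
top block [214.1 222.6] 0.66 [471.4 199.    0. ]
top dish [226.2 163.9] 0.75 [635.3 166.2   0. ]
top dish [312.7 190.7] 0.45 [557.  -73.5   0. ]
top jar [212.8 126.5] 0.85 [743.8 204.7   0. ]
scene case [222.1 253.8] 0.94 [ 554.2 -133.5    0. ]
scene rim [238.9 226.9] 0.58 [554.6 -55.5  45. ]
scene lid_hinge [198.9 265.8] 0.6 [ 548.9 -213.8   45. ]
scene clamp_c [204.1 229.1] 0.92 [ 475.4 -117.7   35. ]
scene clamp_c [204.9 226.9] 0.78 [ 472.  -110.8   35. ]
scene clamp_c [222.5 255.2] 0.63 [ 573.2 -148.4   35. ]
scene stone_c [153.9 222.9] 0.62 [ 330.7 -186.1   16. ]
scene stone_c [248.5 265.4] 0.61 [ 642.  -121.8   16. ]
scene stone_c [164.3 310.3] 0.56 [ 552.1 -348.9   16. ]
scene block_c [289.8 120.4] 0.92 [387.3 440.7  14. ]
scene block_c [267.3 169. ] 0.73 [468.3 193.2  14. ]
scene block_c [288.1 117. ] 0.62 [371.  452.9  14. ]
scene block [289.8 120.4] 0.92 [378.5 454.8   0. ]
scene block [267.3 169. ] 0.73 [460.8 203.3  -0. ]
scene block [288.1 117. ] 0.62 [361.9 467.2   0. ]
scene dish [305.  202.2] 0.8 [639.8 163.    0. ]
scene jar [341.7 209. ] 0.71 [744.2 209.8   0. ]
1.15
```

View pics/topz.png

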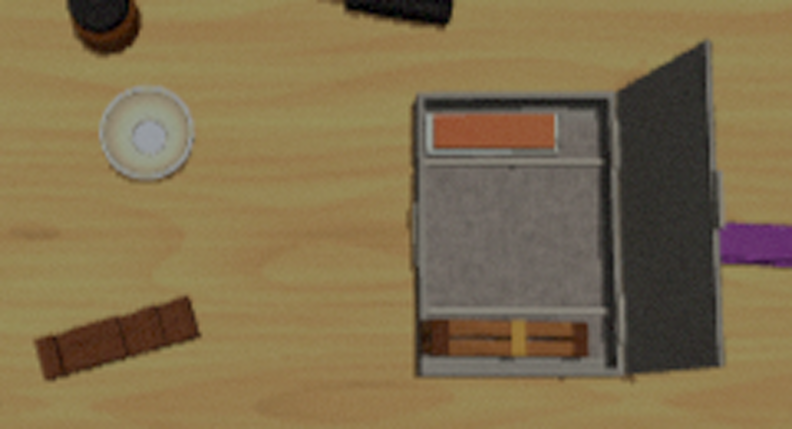

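The zoom shows the case rim with corners near zoom (417,95), (417,376), (622,376) and (613,95). The clamp lies across the left (front) rim in the lower bay, at zoom (428..587, 320..357). The brown block is tilted slightly, from (40,360) to (198,315).

Run:
```python
from h import *
for p in [(417,95),(417,376),(622,376),(613,95)]:
    print(np.round(atz('top',(p[0]/3.3+180-.35,p[1]/3.3+120-.35),45),1))
im=cv2.imread('pics/top0.png')
sub=im[205:240,185:248].astype(int); m=((sub.sum(2)<230)).astype(np.uint8)
print(m.sum())
k,l,s,c=cv2.connectedComponentsWithStats(m); i=1+np.argmax(s[1:,4]); print(s[i])
pts=np.argwhere(l==i)[:,::-1]+[185,205]
r=cv2.minAreaRect(pts.astype(np.float32)); print(r)
b=cv2.boxPoints(r); w=np.array([atz('top',p,28)for p in b]); print(np.round(w,1)); print(w.mean(0), [np.linalg.norm(w[j]-w[j-1]) for j in range(4)])
# scene fit
im=cv2.imread('pics/scene0.png')
cv2.imwrite('pics/scz.png',cv2.resize(im[140:320,120:320],None,fx=3.3,fy=3.3,interpolation=cv2.INTER_CUBIC))
```

```text
[666.1 -54.   45. ]
[437.7 -49.1  45. ]
[ 436.4 -210.9   45. ]
[ 663.9 -212.9   45. ]
614
[  6   5  50  25 614]
((215.0849151611328, 222.04718017578125), (12.774529457092285, 48.48827362060547), 74.05460357666016)
[[470.3 260.3  28. ]
 [505.1 134.6  28. ]
 [471.9 125.2  28. ]
 [437.4 250.4  28. ]]
[471.17795772 192.6134135   28.        ] [np.float64(34.434678598259374), np.float64(130.41101993013723), np.float64(34.46579811678343), np.float64(129.87975689479254)]
```

View pics/scz.png

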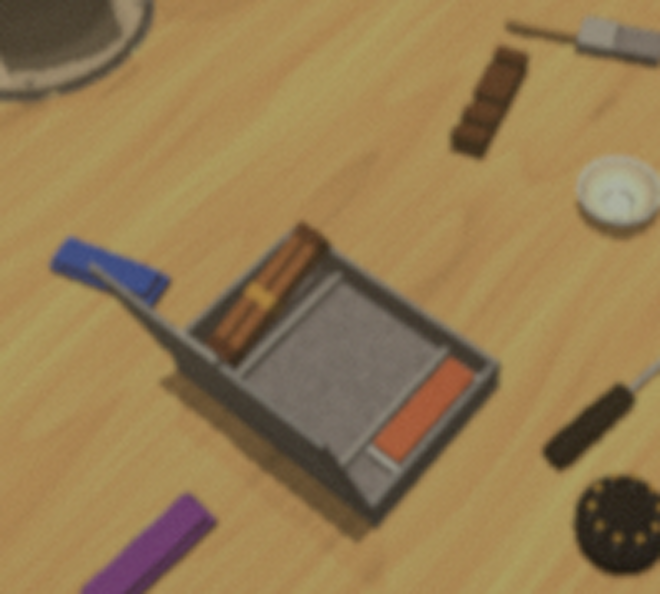

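```bash
cat >> h.py <<'E'
def plan(target,yaw,N,dec=4,rotN=None,q=None,p=None):
    """world target (mm), yaw of tool x about world z (deg), tool kept pointing down"""
    s=ctrl.sense(); M=rot(q if q is not None else s['ee_rot']); p=np.array(p if p is not None else s['eef_pos'],float)
    x=np.array([np.cos(np.radians(yaw)),np.sin(np.radians(yaw)),0]); z=np.array([0,0,-1.]); T=np.stack([x,np.cross(z,x),z],1)
    rows=[];target=np.array(target,float)
    for i in range(N):
        sh=np.round(M.T@((target-p)/(N-i))/750,dec); rv=R.from_matrix(M.T@T).as_rotvec()/(N-i)
        tn=np.round(np.degrees(rv)/45,dec)
        p=p+M@sh*750; M=M@R.from_rotvec(np.radians(tn*45)).as_matrix()
        rows.append([sh.tolist(),tn.tolist()])
    print(rows); print('end',np.round(p,1),'x',np.round(M[:,0],3))
def st():
    s=ctrl.sense(); print(round(s['time_s'],2),np.round(s['eef_pos'],1),np.round(rot(s['ee_rot'])[:,0],3),'F',np.round(s['force'],1),'w',round(s['grip_width'],3))
E
python3 - <<'E'
from h import *
plan([471,192.6,150],15.4,14,3)
for p,z in [((428,338),68),((587,338),20),((520,338),45)]: print(np.round(atz('top',(p[0]/3.3+180-.35,p[1]/3.3+120-.35),z),1))
for p in ((470,163),(470,310)): print(np.round(atz('top',(p[0]/3.3+180-.35,p[1]/3.3+120-.35),17),1))
E
```

```text
[[[-0.021, 0.039, 0.008], [0.0, 0.0, 0.096]], [[-0.018, 0.041, 0.008], [0.0, 0.0, 0.096]], [[-0.015, 0.042, 0.008], [0.0, 0.0, 0.096]], [[-0.012, 0.043, 0.008], [0.0, 0.0, 0.096]], [[-0.009, 0.044, 0.008], [0.0, 0.0, 0.096]], [[-0.006, 0.044, 0.008], [0.0, 0.0, 0.096]], [[-0.002, 0.044, 0.008], [0.0, 0.0, 0.096]], [[0.001, 0.045, 0.007], [0.0, 0.0, 0.096]], [[0.005, 0.044, 0.008], [0.0, 0.0, 0.097]], [[0.008, 0.044, 0.007], [0.0, 0.0, 0.096]], [[0.011, 0.043, 0.008], [0.0, 0.0, 0.097]], [[0.014, 0.042, 0.007], [0.0, -0.0, 0.096]], [[0.018, 0.041, 0.008], [0.0, -0.0, 0.097]], [[0.02, 0.04, 0.007], [0.0, -0.0, 0.096]]]
end [470.9 192.5 150.3] x [0.964 0.266 0.   ]
[466.5 -56.5  68. ]
[ 468.2 -189.4   20. ]
[ 467.2 -131.5   45. ]
[614.3 -98.9  17. ]
[492.1 -95.7  17. ]
```

>>> play_rows(
  steps=[
    [[-0.021, 0.039, 0.008], [0, 0, 0.096]],
    [[-0.018, 0.041, 0.008], [0, 0, 0.096]],
    [[-0.015, 0.042, 0.008], [0, 0, 0.096]],
    [[-0.012, 0.043, 0.008], [0, 0, 0.096]],
    [[-0.009, 0.044, 0.008], [0, 0, 0.096]],
    [[-0.006, 0.044, 0.008], [0, 0, 0.096]],
    [[-0.002, 0.044, 0.008], [0, 0, 0.096]],
    [[0.001, 0.045, 0.007], [0, 0, 0.096]],
    [[0.005, 0.044, 0.008], [0, 0, 0.097]],
    [[0.008, 0.044, 0.007], [0, 0, 0.096]],
    [[0.011, 0.043, 0.008], [0, 0, 0.097]],
    [[0.014, 0.042, 0.007], [0, 0, 0.096]],
    [[0.018, 0.041, 0.008], [0, 0, 0.097]],
    [[0.02, 0.04, 0.007], [0, 0, 0.096]],
    [[0, 0, 0], [0, 0, 0]],
    [[0, 0, 0], [0, 0, 0]],
  ],
  grip=0.2,
)

```text
time_s: 2.75
eef_pos: [470.8, 192.3, 150.1]
ee_rot: [-0.0, 0.991, 0.134, -0.0]
force: [-0.9, 1.0, -0.1]
grip_width: 0.8
```

Run:
```python
from h import *
st()
info=cams.camera_info('wrist'); save('wrist','w1.png')
print(info)
for d in cams.tip_of('wrist','block_c')[:3]: print(d, atz('wrist',d['pixel'],14,info))
for P in ([471.2,192.6,28],[453.9,255.4,28],[488.5,129.9,28]): print(proj('wrist',P,info))
```

```text
2.75 [470.8 192.3 150.1] [ 0.964  0.265 -0.001] F [-0.9  1.  -0.1] w 0.8
{'fx': 297.3186396354542, 'fy': 297.3186396354542, 'cx': 258.7333256087591, 'cy': 191.7901758284015, 'xyz': array([450.60897128, 267.08587529, 291.56985108]), 'attitude': array([ 0.97901216, -0.15363862, -0.02031011,  0.1323551 ])}
{'pixel': [262.9, 181.9], 'p': 0.93} [475.28533692 191.73711124  14.        ]
{'pixel': [259.1, 176.7], 'p': 0.63} [470.34110135 195.79305709  14.        ]
[259.08209686 184.06178467]
[259.0860692  112.94867805]
[259.09415824 246.47138972]
```

View pics/w1.png

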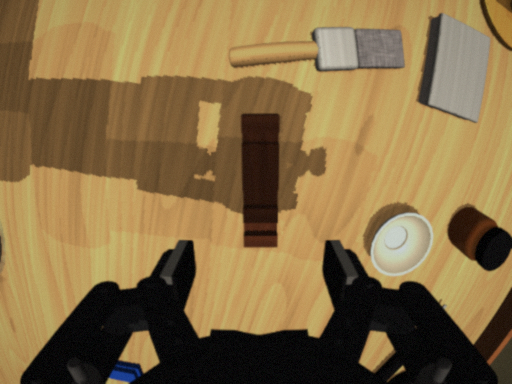

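The wrist view shows the block aligned with the jaws: columns 242–279, rows 113–246, against a predicted 113–246. I'm descending now.

>>> play_rows(
  steps=[
    [[0, 0, 0.03], [0, 0, 0]],
    [[0, 0, 0.04], [0, 0, 0]],
    [[0, 0, 0.04], [0, 0, 0]],
    [[0, 0, 0.04], [0, 0, 0]],
    [[0, 0, 0.03], [0, 0, 0]],
    [[0, 0, 0.016], [0, 0, 0]],
    [[0, 0, 0], [0, 0, 0]],
  ],
)

```text
time_s: 3.55
eef_pos: [469.9, 192.9, 2.6]
ee_rot: [0.0, 0.991, 0.135, -0.001]
force: [-0.4, -0.3, 0.6]
grip_width: 0.798
```

>>> play_rows(
  steps=[
    [[0, 0, 0], [0, 0, 0]],
    [[0, 0, 0], [0, 0, 0]],
    [[0, 0, 0], [0, 0, 0]],
    [[0, 0, 0], [0, 0, 0]],
    [[0, 0, 0], [0, 0, 0]],
    [[0, 0, 0], [0, 0, 0]],
  ],
  grip=1,
  squeeze=45,
)

```text
time_s: 4.15
eef_pos: [471.6, 192.7, 4.6]
ee_rot: [-0.0, 0.991, 0.134, 0.001]
force: [-0.3, 0.2, 7.2]
grip_width: 0.389
```

Run:
```python
from h import *
st()
s=ctrl.sense(); p=s['eef_pos']
plan(p+[0,0,106],15.4,4,3)
plan([552,-132,125],-0.8,11,3,p=p+[0,0,106])
```

```text
4.15 [471.6 192.7   4.6] [0.964 0.266 0.002] F [-0.3  0.2  7.2] w 0.389
[[[0.0, 0.0, -0.035], [0.0, -0.001, 0.0]], [[0.0, 0.0, -0.035], [0.0, -0.001, 0.0]], [[0.0, 0.0, -0.036], [0.0, -0.001, 0.0]], [[0.0, 0.0, -0.035], [0.0, -0.0, 0.001]]]
end [471.5 192.7 110.4] x [0.964 0.265 0.   ]
[[[-0.001, 0.041, -0.002], [-0.0, -0.0, 0.033]], [[-0.0, 0.041, -0.002], [-0.0, -0.0, 0.033]], [[0.001, 0.04, -0.002], [-0.0, -0.0, 0.033]], [[0.002, 0.04, -0.002], [-0.0, -0.0, 0.033]], [[0.003, 0.04, -0.002], [-0.0, -0.0, 0.033]], [[0.004, 0.04, -0.002], [-0.0, -0.001, 0.033]], [[0.005, 0.04, -0.001], [-0.0, -0.0, 0.033]], [[0.006, 0.04, -0.002], [-0.0, -0.001, 0.032]], [[0.008, 0.04, -0.001], [-0.0, -0.0, 0.033]], [[0.008, 0.04, -0.002], [-0.0, -0.001, 0.032]], [[0.01, 0.04, -0.001], [-0.0, -0.0, 0.033]]]
end [ 552.2 -131.9  124.9] x [ 1.    -0.014  0.   ]
```

>>> play_rows(
  steps=[
    [[0, 0, -0.03], [0, 0, 0]],
    [[0, 0, -0.036], [0, 0, 0]],
    [[0, 0, -0.04], [0, 0, 0]],
    [[0, 0, -0.035], [0, 0, 0]],
    [[-0.001, 0.041, -0.002], [0, 0, 0.033]],
    [[0, 0.041, -0.002], [0, 0, 0.033]],
    [[0.001, 0.04, -0.002], [0, 0, 0.033]],
    [[0.002, 0.04, -0.002], [0, 0, 0.033]],
    [[0.003, 0.04, -0.002], [0, 0, 0.033]],
    [[0.004, 0.04, -0.002], [0, 0, 0.033]],
    [[0.005, 0.04, -0.001], [0, 0, 0.033]],
    [[0.006, 0.04, -0.002], [0, 0, 0.032]],
    [[0.008, 0.04, -0.001], [0, 0, 0.033]],
    [[0.008, 0.04, -0.002], [0, 0, 0.032]],
    [[0.01, 0.04, -0.001], [0, 0, 0.033]],
    [[0, 0, 0], [0, 0, 0]],
    [[0, 0, 0], [0, 0, 0]],
  ],
)

```text
time_s: 5.85
eef_pos: [551.1, -132.2, 123.3]
ee_rot: [-0.0, 1.0, -0.008, -0.0]
force: [-0.1, 0.2, -1.8]
grip_width: 0.384
```

Run:
```python
from h import *
st()
info=cams.camera_info('wrist'); im=save('wrist','w2.png'); 
C=np.array([552,-132,0])
for P in ([-115,80,45],[115,80,45],[0,75,45],[-62,75,17],[62,75,17],[-62,-60,17]): print(P,np.round(proj('wrist',C+P,info),1))
save('top','top2.png'); save('scene','sc2.png')
```

```text
5.85 [ 551.1 -132.2  123.3] [ 1.    -0.015 -0.   ] F [-0.1  0.2 -1.8] w 0.384
[-115, 80, 45] [112.3 105.6]
[115, 80, 45] [403.6 101.1]
[0, 75, 45] [257.6 102.5]
[-62, 75, 17] [183.9 105.1]
[62, 75, 17] [331.8 102.8]
[-62, -60, 17] [195.7 249.7]
```

View pics/w2.png

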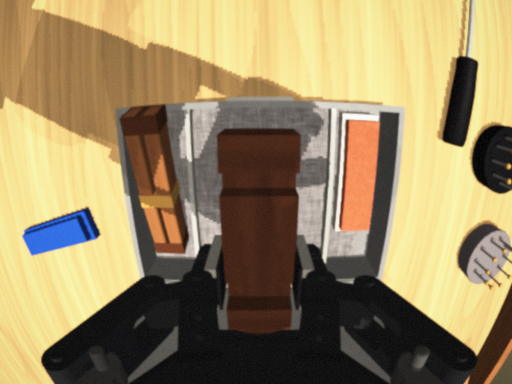

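The rim's front corners show at (117,107) and (405,105), against predictions of (112,106) and (404,101). That puts the case about 2 mm further +x and 1–2 mm further −y than I assumed, which the bay clearance easily absorbs. I'm lowering the block with a small correction.

>>> play_rows(
  steps=[
    [[0.003, 0.001, 0.03], [0, 0, 0]],
    [[0, 0, 0.04], [0, 0, 0]],
    [[0, 0, 0.035], [0, 0, 0]],
    [[0, 0, 0.025], [0, 0, 0]],
    [[0, 0, 0.012], [0, 0, 0]],
    [[0, 0, 0.007], [0, 0, 0]],
    [[0, 0, 0], [0, 0, 0]],
    [[0, 0, 0], [0, 0, 0]],
  ],
)

```text
time_s: 6.8
eef_pos: [554.1, -133.0, 12.4]
ee_rot: [0.0, 1.0, -0.007, 0.001]
force: [-0.1, -0.3, -1.5]
grip_width: 0.39
```

>>> play_rows(
  steps=[
    [[0, 0, 0.003], [0, 0, 0]],
    [[0, 0, 0], [0, 0, 0]],
  ],
)

```text
time_s: 7.0
eef_pos: [553.9, -133.1, 9.7]
ee_rot: [0.0, 1.0, -0.007, 0.0]
force: [-0.9, 0.4, -1.1]
grip_width: 0.391
```

>>> play_rows(
  steps=[
    [[0, 0, 0.001], [0, 0, 0]],
    [[0, 0, 0], [0, 0, 0]],
    [[0, 0, 0], [0, 0, 0]],
    [[0, 0, -0.02], [0, 0, 0]],
    [[0, 0, -0.04], [0, 0, 0]],
    [[0, 0, -0.045], [0, 0, 0]],
    [[0, 0, -0.04], [0, 0, 0]],
  ],
  grip=0.35,
)

```text
time_s: 7.7
eef_pos: [553.8, -133.0, 120.1]
ee_rot: [0.0, 1.0, -0.007, 0.001]
force: [1.1, 0.2, 0.2]
grip_width: 0.653
```

Run:
```python
from h import *
st()
info=cams.camera_info('wrist'); im=save('wrist','w3.png'); 
C=np.array([554,-134,0])
for P in ([-115,80,45],[115,80,45]): print(P,np.round(proj('wrist',C+P,info),1))
```

```text
7.7 [ 553.8 -133.   120.1] [ 1.    -0.014  0.002] F [1.1 0.2 0.2] w 0.653
[-115, 80, 45] [109.6 107.3]
[115, 80, 45] [404.5 102.7]
```

View pics/w3.png

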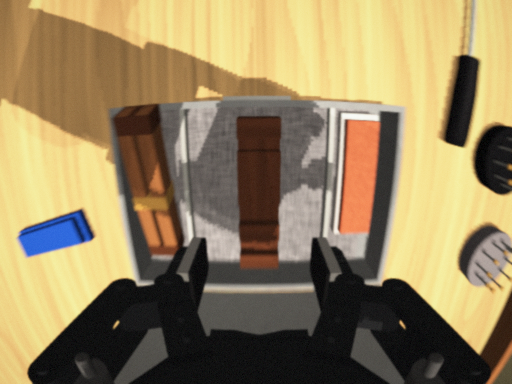

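The block lies flat and centred in the middle bay (columns 238–281, rows 116–268). The clamp's raised end has its top corners near (116,108) and (157,106). Next I'm finding where that end is in the world.

Run:
```python
from h import *
info=cams.camera_info('wrist')
for p,z in [((116,108),70),((157,106),70),((124,127),60),((160,124),60),((150,205),45),((173,202),45)]: print(p,np.round(atz('wrist',p,z,info),1))
im=cv2.imread('pics/w3.png'); cv2.imwrite('pics/w3z.png',cv2.resize(im[80:280,90:300],None,fx=3,fy=3,interpolation=cv2.INTER_CUBIC))
```

```text
(116, 108) [457.9 -56.2  70. ]
(157, 106) [489.3 -57.6  70. ]
(124, 127) [458.4 -71.   60. ]
(160, 124) [487.4 -70.8  60. ]
(150, 205) [ 466.7 -137.8   45. ]
(173, 202) [ 487.3 -135.3   45. ]
```

View pics/w3z.png

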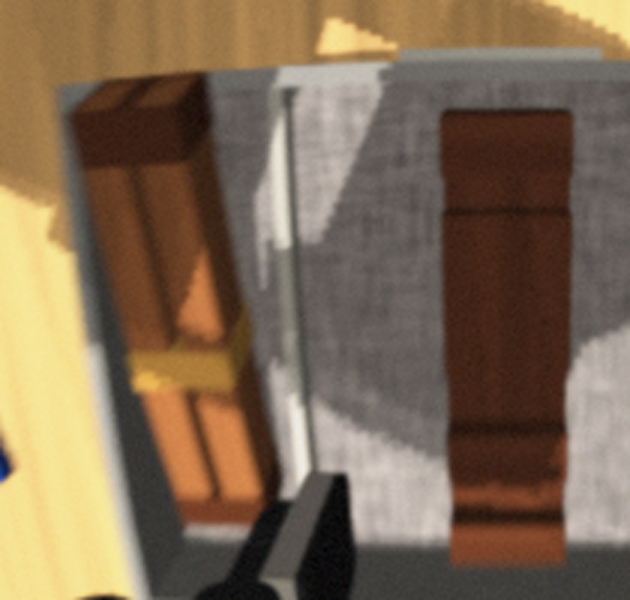

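Run:
```python
from h import *
info=cams.camera_info('wrist'); print(info['xyz'])
for p,z in [((110,85),47),((206,75),47),((75,118),70),((196,110),70),((80,165),66),((208,155),66),((135,390),30+10),((235,388),40)]: print(p,np.round(atz('wrist',(p[0]/3+90-.3,p[1]/3+80-.3),z,info),1))
```

```text
[556.32738975 -55.58464673 266.16741503]
(110, 85) [455.6 -57.2  47. ]
(206, 75) [482.6 -57.   47. ]
(75, 118) [456.2 -63.9  70. ]
(196, 110) [487.4 -64.6  70. ]
(80, 165) [454.4 -75.6  66. ]
(208, 155) [488.3 -75.5  66. ]
(135, 390) [ 449.5 -143.9   40. ]
(235, 388) [ 480.6 -143.4   40. ]
```

Run:
```python
from h import *
plan([470,-22,115],-0.6,5,3)
```

```text
[[[-0.023, -0.029, 0.002], [0.001, -0.002, -0.001]], [[-0.023, -0.03, 0.003], [0.001, -0.002, -0.001]], [[-0.023, -0.03, 0.002], [0.001, -0.002, -0.001]], [[-0.024, -0.029, 0.003], [0.001, -0.002, -0.001]], [[-0.023, -0.03, 0.002], [0.001, -0.003, -0.001]]]
end [470.3 -21.7 115.3] x [ 1.   -0.01 -0.  ]
```

>>> play_rows(
  steps=[
    [[-0.023, -0.029, 0.002], [0, 0, 0]],
    [[-0.023, -0.03, 0.003], [0, 0, 0]],
    [[-0.023, -0.03, 0.002], [0, 0, 0]],
    [[-0.024, -0.029, 0.003], [0, 0, 0]],
    [[-0.023, -0.03, 0.002], [0, 0, 0]],
    [[0, 0, 0.03], [0, 0, 0]],
    [[0, 0, 0.035], [0, 0, 0]],
    [[0, 0, 0.018], [0, 0, 0]],
    [[0, 0, 0], [0, 0, 0]],
  ],
  grip=1,
)

```text
time_s: 8.65
eef_pos: [467.6, -20.4, 45.4]
ee_rot: [-0.0, 1.0, -0.007, -0.001]
force: [1.0, -0.3, 0.8]
grip_width: 0.002
```

Run:
```python
from h import *
st()
info=cams.camera_info('wrist'); im=save('wrist','w4.png');
```

```text
8.65 [467.6 -20.4  45.4] [ 1.    -0.014 -0.002] F [ 1.  -0.3  0.8] w 0.002
```

View pics/w4.png

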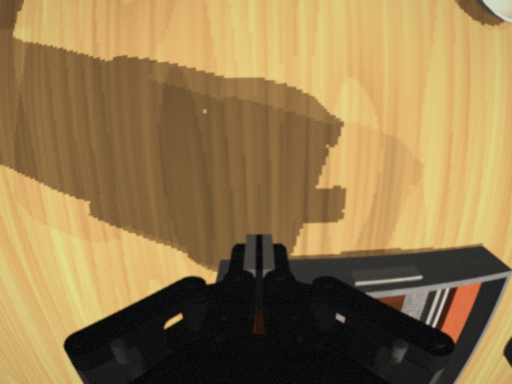

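The fingers are at z 45, slightly low. I'll raise them to about 51 so they clear the rim, then push in stages.

>>> play_rows(
  steps=[
    [[0.003, 0, -0.008], [0, 0, 0]],
    [[0, 0, 0], [0, 0, 0]],
    [[0, 0.014, 0], [0, 0, 0]],
    [[0, 0.01, 0], [0, 0, 0]],
    [[0, 0.005, 0], [0, 0, 0]],
    [[0, 0.005, 0], [0, 0, 0]],
    [[0, 0.005, 0], [0, 0, 0]],
    [[0, 0.005, 0], [0, 0, 0]],
  ],
)

```text
time_s: 9.5
eef_pos: [470.0, -54.0, 52.0]
ee_rot: [-0.0, 1.0, -0.007, -0.0]
force: [-0.3, 0.5, 0.4]
grip_width: 0.002
```

Run:
```python
from h import *
st()
save('scene','sc4.png')
im=cv2.imread('pics/sc4.png'); cv2.imwrite('pics/sc4z.png',cv2.resize(im[140:320,120:320],None,fx=3.3,fy=3.3,interpolation=cv2.INTER_CUBIC))
```

```text
9.5 [470. -54.  52.] [ 1.    -0.014 -0.   ] F [-0.3  0.5  0.4] w 0.002
```

View pics/sc4z.png

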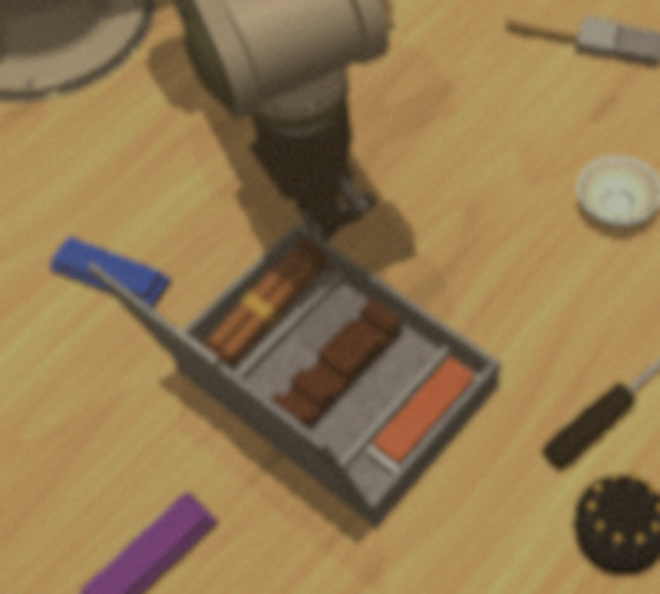

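The scene picture suggests the clamp's end now sits inside the rim, with its band at (262,305) in the zoom against (262,297) before. I'm backing off to check.

>>> play_rows(
  steps=[
    [[0, -0.01, 0], [0, 0, 0]],
    [[0, -0.02, -0.03], [0, 0, 0]],
    [[0, 0, -0.05], [0, 0, 0]],
    [[0, 0.03, -0.05], [0, 0, 0]],
    [[0, 0.04, -0.01], [0, 0, 0]],
    [[0, 0.04, 0], [0, 0, 0]],
    [[0, 0, 0], [0, 0, 0]],
  ],
)

```text
time_s: 10.25
eef_pos: [469.3, -115.6, 157.3]
ee_rot: [0.0, 1.0, -0.009, 0.0]
force: [-0.7, 0.2, -0.3]
grip_width: -0.005
```

Run:
```python
from h import *
st()
info=cams.camera_info('wrist'); save('wrist','w5.png')
C=np.array([554,-134,0]);Ry=R.from_euler('z',-.6,degrees=True).as_matrix()
for P in ([-87,75,45],[-87,75,29],[-87,61,29],[-101,68,29],[-73,68,29],[-87,-68,29],[-62,75,17]): print(P,np.round(proj('wrist',C+Ry@P,info),1))
im=cv2.imread('pics/w5.png'); cv2.imwrite('pics/w5z.png',cv2.resize(im,None,fx=1.5,fy=1.5,interpolation=cv2.INTER_CUBIC))
```

```text
10.25 [ 469.3 -115.6  157.3] [ 1.    -0.017  0.001] F [-0.7  0.2 -0.3] w -0.005
[-87, 75, 45] [255.1 122.6]
[-87, 75, 29] [255.3 121.2]
[-87, 61, 29] [255.4 136.5]
[-101, 68, 29] [239.9 129.1]
[-73, 68, 29] [270.8 128.8]
[-87, -68, 29] [256.7 260.8]
[-62, 75, 17] [282.  120.2]
```

View pics/w5z.png

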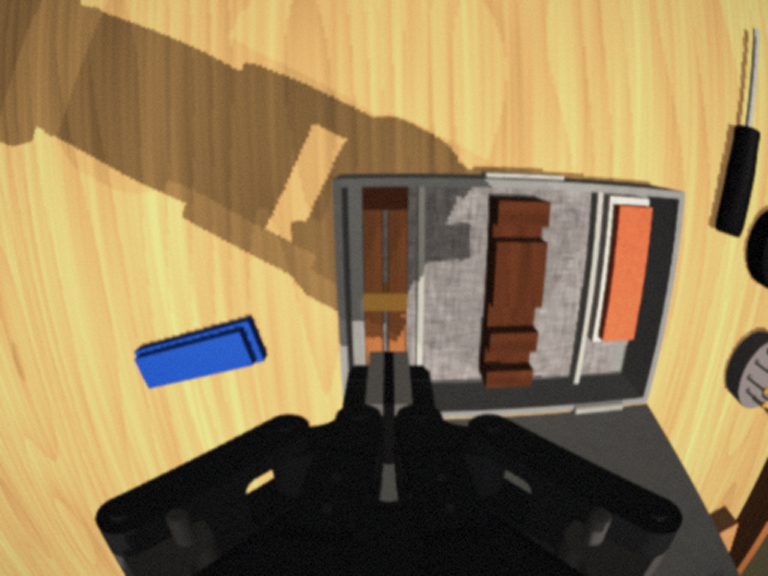

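The clamp lies flat in its bay. It is parallel to the walls, 31 px wide (31 px predicted for its top at 29 mm), and its front end is about 3 mm inside the front wall. Block and stone look fine too. Next is the lid angle.

Run:
```python
from h import *
st()
save('top','t5.png')
im=cv2.imread('pics/t5.png'); cv2.imwrite('pics/t5z.png',cv2.resize(im[120:250,230:450],None,fx=3.5,fy=3.5,interpolation=cv2.INTER_CUBIC))
C=np.array([554,-134,0]);Ry=R.from_euler('z',-.6,degrees=True).as_matrix()
for th in (1.6,1.7,1.8,1.9,1.95):
    y=-80+160*np.cos(th);z=45+160*np.sin(th)
    print(th,[np.round(proj(n,C+Ry@[s,y,z]),1) for n in('top','scene') for s in (-115,115)], round(y-134),round(z))
print([np.round(proj(n,C+Ry@[s,-80,45]),1) for n in('top','scene') for s in (-115,115)])
for d in cams.tip_of('top','lid_edge')[:2]: print(d)
print([np.round(atz('top',p,22),0) for p in((399,194),(433,194))])
```

```text
10.3 [ 469.1 -114.1  157. ] [ 1.    -0.016 -0.   ] F [ 0.3 -0.8 -0. ] w -0.001
1.6 [array([386.7, 230.4]), array([383.1, 130.8]), array([155. , 210.8]), array([226.3, 264.6])] -219 205
1.7 [array([393.7, 230.4]), array([389.8, 131. ]), array([150.1, 215.4]), array([221.3, 270.2])] -235 204
1.8 [array([400.4, 230.5]), array([396.3, 131.3]), array([145.3, 220.4]), array([216.5, 276.1])] -250 201
1.9 [array([406.6, 230.6]), array([402.4, 131.7]), array([140.8, 225.7]), array([211.8, 282.3])] -266 196
1.95 [array([409.6, 230.7]), array([405.3, 132. ]), array([138.6, 228.4]), array([209.5, 285.5])] -273 194
[array([368.8, 232.9]), array([366.2, 146.9]), array([170.2, 243.3]), array([232.8, 292.6])]
{'pixel': [399.9, 180.6], 'p': 0.75}
{'pixel': [368.9, 190.0], 'p': 0.59}
[array([ 543., -303.,   22.]), array([ 542., -393.,   22.])]
```

View pics/t5z.png

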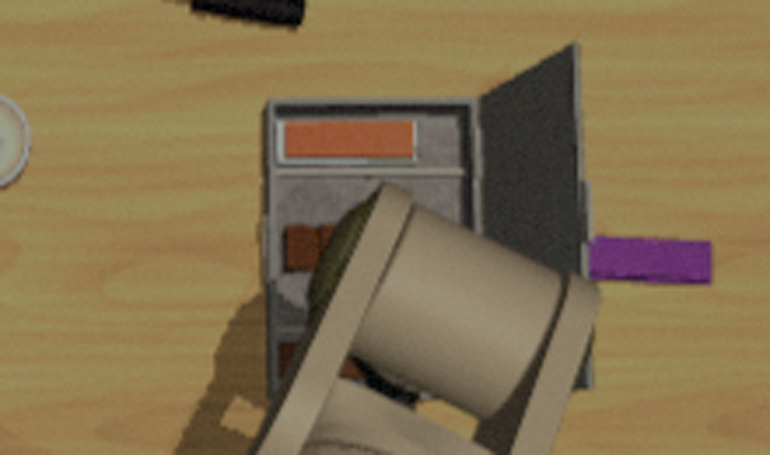

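The lid angle comes out near 1.77 rad (free edge at column 394.6), so its edge is at y ≈ −246, z ≈ 202. I'm going over it and behind it, then down.

>>> play_rows(
  steps=[
    [[0.03, 0, -0.038], [0, 0, 0]],
    [[0.04, 0, -0.04], [0, 0, 0]],
    [[0.044, 0, -0.038], [0, 0, 0]],
    [[0, 0.035, 0], [0, 0, 0]],
    [[0, 0.041, 0], [0, 0, 0]],
    [[0, 0.041, 0], [0, 0, 0]],
    [[0, 0.041, 0], [0, 0, 0]],
    [[0, 0.041, 0], [0, 0, 0]],
    [[0, 0.041, 0], [0, 0, 0]],
    [[0, 0, 0.03], [0, 0, 0]],
    [[0, 0, 0.04], [0, 0, 0]],
    [[0, 0, 0.04], [0, 0, 0]],
    [[0, 0, 0], [0, 0, 0]],
  ],
)

```text
time_s: 11.7
eef_pos: [551.0, -292.4, 157.3]
ee_rot: [-0.003, 1.0, -0.007, -0.003]
force: [-0.6, 0.9, -0.1]
grip_width: 0.0
```

Run:
```python
from h import *
st()
save('top','t6.png');save('scene','s6.png')
a=cv2.imread('pics/t6.png')[100:270,230:450];b=cv2.imread('pics/s6.png')[150:320,110:330]
cv2.imwrite('pics/t6z.png',cv2.resize(np.vstack([a]),None,fx=2.6,fy=2.6)); cv2.imwrite('pics/s6z.png',cv2.resize(b,None,fx=3,fy=3,interpolation=cv2.INTER_CUBIC))
# lid path
hy,hz=-214,45;r=135
for th in (1.5,1.3,1.1,.9,.7,.5,.3,.15,0): print(th,round(hy+r*np.cos(th)-5*np.sin(th)-11),round(hz+r*np.sin(th)+5*np.cos(th)))
```

```text
11.7 [ 551.  -292.4  157.3] [ 1.    -0.013 -0.007] F [-0.6  0.9 -0.1] w 0.0
1.5 -220 180
1.3 -194 176
1.1 -168 168
0.9 -145 154
0.7 -125 136
0.5 -109 114
0.3 -98 90
0.15 -92 70
0 -90 50
```

View pics/s6z.png

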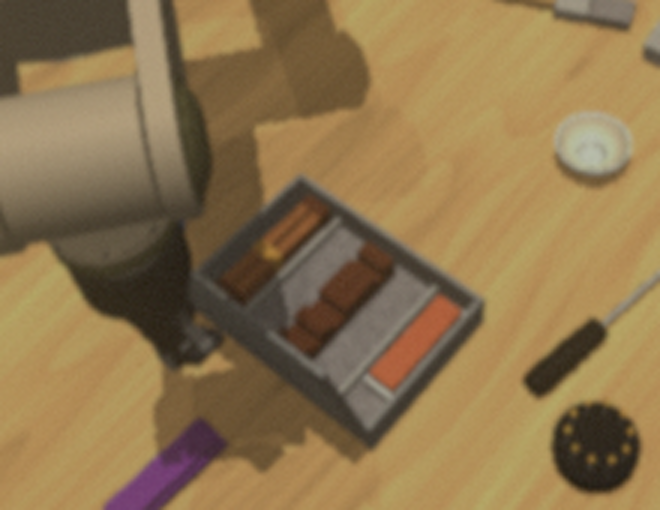

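The block, clamp and stone all lie flat inside, with the lid still open. I'm pushing it over from behind.

>>> play_rows(
  steps=[
    [[0, -0.02, -0.002], [0, 0, 0]],
    [[0, -0.02, -0.002], [0, 0, 0]],
    [[0, -0.02, -0.002], [0, 0, 0]],
    [[0, -0.02, 0], [0, 0, 0]],
    [[0, -0.02, 0], [0, 0, 0]],
    [[0, -0.02, 0], [0, 0, 0]],
    [[0, -0.018, 0], [0, 0, 0]],
    [[0, 0, 0], [0, 0, 0]],
  ],
)

```text
time_s: 12.6
eef_pos: [553.5, -189.3, 165.9]
ee_rot: [-0.001, 1.0, -0.006, -0.0]
force: [0.1, -0.2, -0.3]
grip_width: -0.003
```

Run:
```python
from h import *
st()
save('scene','s7.png')
b=cv2.imread('pics/s7.png')[150:320,110:330]
cv2.imwrite('pics/s7z.png',cv2.resize(b,None,fx=3,fy=3,interpolation=cv2.INTER_CUBIC))
```

```text
12.6 [ 553.5 -189.3  165.9] [ 1.    -0.013 -0.001] F [ 0.1 -0.2 -0.3] w -0.003
```

View pics/s7z.png

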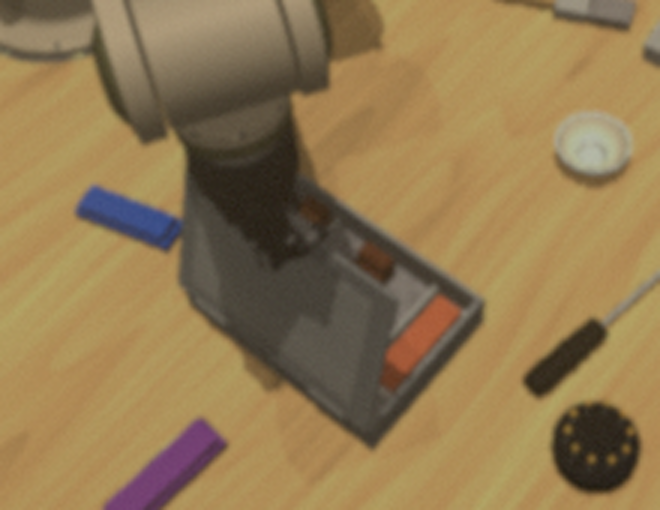

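The lid is past vertical. Now I follow the arc down.

>>> play_rows(
  steps=[
    [[0, -0.014, 0.003], [0, 0, 0]],
    [[0, -0.014, 0.003], [0, 0, 0]],
    [[0, -0.015, 0.008], [0, 0, 0]],
    [[0, -0.015, 0.008], [0, 0, 0]],
    [[0, -0.013, 0.011], [0, 0, 0]],
    [[0, -0.013, 0.011], [0, 0, 0]],
    [[0, -0.011, 0.014], [0, 0, 0]],
    [[0, -0.011, 0.014], [0, 0, 0]],
    [[0, -0.007, 0.016], [0, 0, 0]],
    [[0, -0.007, 0.016], [0, 0, 0]],
    [[0, -0.004, 0.013], [0, 0, 0]],
    [[0, -0.004, 0.013], [0, 0, 0]],
    [[0, 0, 0], [0, 0, 0]],
  ],
)

```text
time_s: 13.95
eef_pos: [554.2, -95.0, 67.0]
ee_rot: [-0.001, 1.0, -0.007, -0.001]
force: [-0.2, 0.1, -0.7]
grip_width: 0.003
```

Run:
```python
from h import *
st()
save('scene','s8.png')
b=cv2.imread('pics/s8.png')[150:320,110:330]
cv2.imwrite('pics/s8z.png',cv2.resize(b,None,fx=3,fy=3,interpolation=cv2.INTER_CUBIC))
```

```text
13.95 [554.2 -95.   67. ] [ 1.    -0.014 -0.002] F [-0.2  0.1 -0.7] w 0.003
```

View pics/s8z.png

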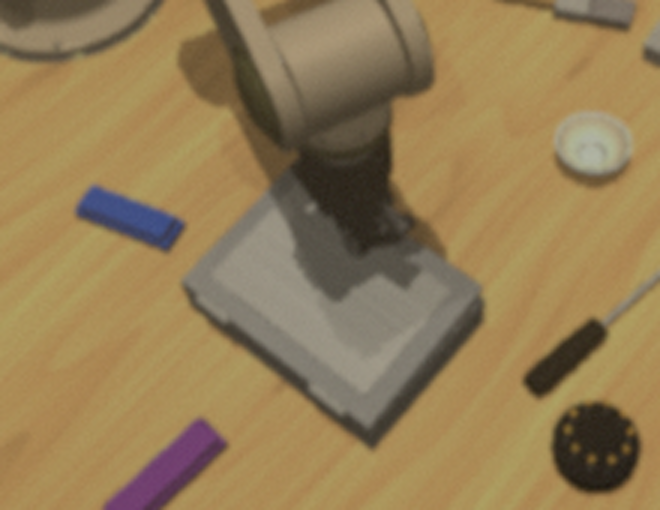

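>>> play_rows(
  steps=[
    [[0, -0.004, 0.007], [0, 0, 0]],
    [[0, -0.004, 0.007], [0, 0, 0]],
    [[0, 0, 0.005], [0, 0, 0]],
    [[0, 0, 0.003], [0, 0, 0]],
    [[0, 0, 0], [0, 0, 0]],
  ],
)

```text
time_s: 14.5
eef_pos: [554.8, -89.4, 51.7]
ee_rot: [-0.0, 1.0, -0.007, -0.0]
force: [-0.4, 0.6, 0.9]
grip_width: 0.003
```

>>> play_rows(
  steps=[
    [[0, 0, 0.002], [0, 0, 0]],
    [[0, 0, 0.002], [0, 0, 0]],
    [[0, 0, 0], [0, 0, 0]],
  ],
)

```text
time_s: 14.8
eef_pos: [555.1, -89.5, 50.5]
ee_rot: [0.0, 1.0, -0.007, 0.0]
force: [-5.9, 2.0, 13.4]
grip_width: -0.004
```

>>> play_rows(
  steps=[
    [[0, 0, 0.001], [0, 0, 0]],
    [[0, 0, 0], [0, 0, 0]],
  ],
)

```text
time_s: 15.0
eef_pos: [555.2, -89.5, 50.4]
ee_rot: [0.0, 1.0, -0.007, 0.0]
force: [-8.8, 2.6, 20.1]
grip_width: 0.003
```

Contact is rigid at z 50.4 (the shut top should be 50) under 20 N. I'm retracting and checking.

>>> play_rows(
  steps=[
    [[0, 0, -0.01], [0, 0, 0]],
    [[0, 0, -0.03], [0, 0, 0]],
    [[0, -0.03, -0.04], [0, 0, 0]],
    [[0, -0.05, -0.04], [0, 0, 0]],
    [[0, -0.05, -0.03], [0, 0, 0]],
    [[0, -0.05, 0], [0, 0, 0]],
    [[0, -0.05, 0], [0, 0, 0]],
    [[-0.03, -0.05, 0], [0, 0, 0]],
    [[-0.03, -0.05, 0], [0, 0, 0]],
    [[0, 0, 0], [0, 0, 0]],
  ],
)

```text
time_s: 16.0
eef_pos: [511.3, 162.3, 160.9]
ee_rot: [-0.0, 1.0, -0.005, -0.0]
force: [1.0, -0.5, -0.3]
grip_width: 0.001
```

Run:
```python
from h import *
st()
save('scene','s9.png');save('top','t9.png')
im=cv2.imread('pics/s9.png')
b=im[150:320,110:330]
cv2.imwrite('pics/s9z.png',cv2.resize(b,None,fx=3,fy=3,interpolation=cv2.INTER_CUBIC))
C=np.array([554,-134,0]);Ry=R.from_euler('z',-.6,degrees=True).as_matrix()
for th in (0,.05):
  for n,o in(('top',(0,0)),('scene',(110,150))):
    print(th,n,[np.round((proj(n,C+Ry@[s,-80+160*np.cos(th)-5*np.sin(th),45+160*np.sin(th)+5*np.cos(th)])-o)*(3 if n=='scene' else 1),1) for s in (-115,115)])
```

```text
16.0 [511.3 162.3 160.9] [ 1.    -0.01  -0.001] F [ 1.  -0.5 -0.3] w 0.001
0 top [array([307.6, 232.7]), array([306.6, 146.6])]
0 scene [array([299.2, 166.6]), array([484.4, 293. ])]
0.05 top [array([308. , 232.6]), array([307. , 145.9])]
0.05 scene [array([297.9, 162. ]), array([484.2, 288.9])]
```

View pics/s9z.png

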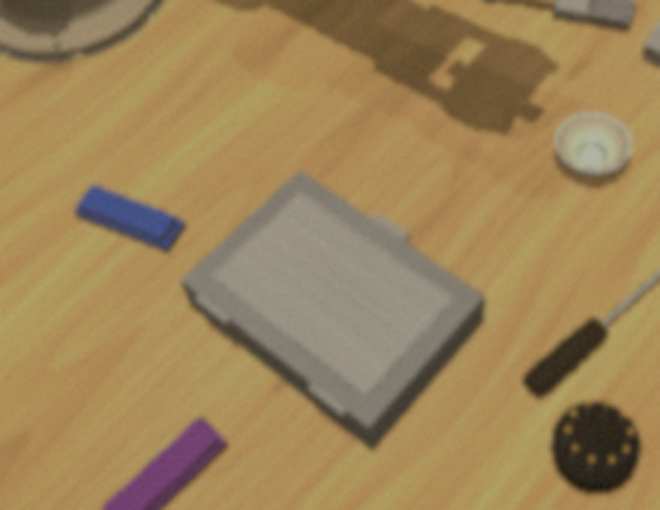

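View pics/t9.png

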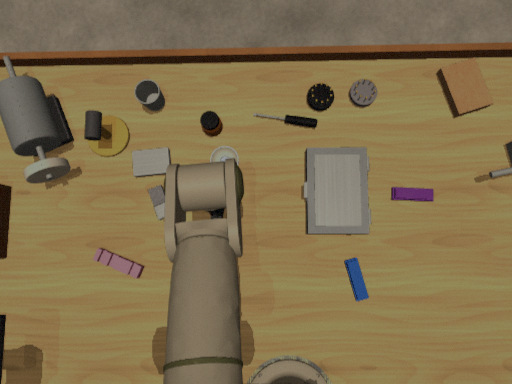

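Run:
```python
from h import *
print(ctrl.finish_job())
```

```text
the job is handed in; nothing more can be done
None
```

I packed the case and shut the lid, then handed the job in after about 16 s of robot time. The hand-in reports no verdict.

- **Block:** I gripped the dark block at its middle (33 mm opening), set it down lengthwise in the middle bay and released it. The wrist picture showed it flat and centred.
- **Clamp:** I pushed its raised end towards the hinge side with shut fingers until it dropped. Its width in the picture matched a flat clamp with its top at 29 mm. Its front end is about 3 mm inside the front wall.
- **Before closing:** with the lid still open, the block, clamp and stone all lay inside, with nothing above the rim.
- **Lid:** I pushed it over from behind, followed it down and pressed near the front edge. It stopped solidly at 50.4 mm under 20 N; a shut lid's top should be at 50 mm.
- **Last pictures:** these show the lid lying flat on the case and the arm clear of it. In the top view, the block and stone look-alikes and the other bench items look where they were. The arm hid part of the dish and the brush there, though the scene view shows the dish in place.

One check was slightly off. The lid's front corner appeared about 2 pixels lower in the scene camera than I predicted for a shut lid. A lid left ajar would have appeared higher, so I took this as calibration error.

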